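Switch the walnut sorter to its other chute and release the feed

ROBOT

A 6-joint arm with a two-finger parallel gripper is mounted at the origin on the work surface. World frame = base frame: x ahead of the robot, y to its left, z up, the work surface at z = 0. Lengths are in mm, angles in degrees, forces in N, time in s.
With the tool pointing down it reaches from about 350 to 875 mm from the base axis. Payload 4.2 kg.
Tool frame: the origin (TCP) lies midway between the tips of the shut fingers; the grasp point (between the pads) lies 19 mm behind it; z points along the fingers, y is the line along which they close (so a half turn about z gives the same grasp; the last joint's range is limited). The gripper opens to 87 mm and grips with 3 to 60 N. Pads are 19 mm wide; open, the fingers measure 117 mm over their backs; the gripper's body (75 mm by 190 mm) begins 51 mm behind the grasp point.
Start: joints at [-61.272, 22.042, 0.453, 0, -68.411, -14.817], TCP at [150.281, -606.642, 222.55] pointing down, gripper open.
Joint ranges: [-179.83, 179.83], [-69.29, 118.12], [-61.27, 80.66], [-181.25, 117.63], [-171.15, -9.14], [-177.46, 177.46]. Speed limits (degrees/s): [159.86, 159.86, 180, 180, 180, 180].

INTERFACE

Orientations are given as a 3x3 rotation matrix whose columns are the frame's x, y, z axes.
In Python, from rig import status, eyes, order gives the robot as it stands.
- The arm moves only by the tool send_rows, never from a script. Its argument "rows" is a list that holds one entry, the list of rows, each a list of 6 numbers: the shift along the tool's x, y, z as a fraction of full scale, then the turn, a rotation vector about the tool's x, y, z as a fraction of full scale. A call has 1 to 10 rows; each row is the pose to reach, as a shift and turn from the pose commanded when the call began, along the tool's axes at that moment; what a row does not reach only later rows make up. Full scale, the value 1, is 0.8 m for a shift and 60 degrees for a turn. A row lasts 1/12 s, in which the tool goes at most 41.7 mm and 7.16 degrees, less where a joint would pass 70% of its speed; a pose out of reach is approached as far as the arm can. A call with a number of a shift or a turn outside -1 to 1 is refused whole. A call with a gripper value outside its range is refused whole. "gripper" is the opening, from -1 (shut) to 1 (fully open), set as the call begins (left out, the last holds). The fingers move at their own pace and stop on an object; "grip_force" is the grip in N (left out, the last holds). Time passes only in rows, so rows that repeat a pose let the fingers close. It gives the time, the measured TCP pose, the force, the opening and the grip force at its end, in the units of the state.
- status.get_state(): the state, without advancing time (a new reading comes with each control period).
- eyes.snapshot(name): name is "side" or "top"; returns (picture, depth): 384x512x3 uint8, red, green, blue; 384x512 float32, mm along the optical axis (not along the pixel's ray), 0 where there is no reading.
- eyes.camera_info(name): a dict with "fx", "fy", "cx", "cy" (pixels), "position" and "rotation" of the camera in the world. Camera axes: x right, y down, z forward; pixel columns grow to the right and rows downward; lengths in mm; the calibration is good to about 2 mm. A picture is of the moment at which its call begins. camera_info takes no time and is no camera call.
- order.job_done(): hands the job in; it is judged then, once.
The state is a dict: "clock": time; "joint_positions": joint angles; "qd": joint speeds; "tau": joint torques, N m; "ee_pos": TCP position; "orientation": TCP orientation; "force": force on the tool from outside, world axes, zero at the start; "moment": the same for the moment, N m; "opening": opening from 0.0 (shut) to 1.0 (fully open); "finger_force": force on a finger pad.
Only numpy, scipy, OpenCV 4.12 (cv2) and the standard library are available. Lean on these libraries where they do the work, as an engineer would, in place of code of your own. Each camera call takes 0.05 s, during which the arm holds its last target. There are 200 camera calls.

TASK

On the packing bench, the seesaw gate of the walnut sorter leans towards the right carton (right as seen from the robot). With the fingertips press down the gate's raised finger tab until the gate rocks over its pivot and stays leaning the other way, and only then push the peg of the feed stop sideways until the feed is fully open, so that all three walnuts roll down the other chute into the left carton; finish with the robot clear once they lie there. Do not touch the walnuts with the robot, and leave the two potted plants and the jar where they are.

Things in the scene. Friction and masses are not known exactly. Their poses are not given: they have to be found in the camera images.
- sorter: Fixed sorter of plywood and metal. Origin on the table under the seesaw's middle, z up, -x the feed side (near the robot), +y 'left'; yaw within 23 degrees. The feed trough (53 mm wide, walls 28 mm) slopes along y = 0 from x = -205 mm (floor 206 mm high) to -24 mm (165 mm) and drops nuts on the seesaw's middle. Fixed chutes lead from its ends (y = 86 to 192 mm either way) to the cartons.
- gate (a joint): Seesaw gate, a 200 mm channel across the sorter; pivot along sorter x, 135 mm high. Radians, stops at -0.35 and 0.35. Positive: left end up, nuts run right; negative: the reverse. A round weight (36 mm wide, top 84 mm over the pivot, 50-76 mm to +x) makes it fall to the side of level it is on and rest at the stop; it starts leaning right. Pressing takes under 3 N; past level it falls by itself.
- tab_left (a point): Middle of the top face of the gate's left finger tab: a flat steel plate sticking out to the sorter's +x at the gate's left end, 50 mm (x) by 40 mm (y), 5 mm thick, nothing under or above it. The point is 83 mm in x and 90 mm in y from the pivot. About 173 mm above the table when raised, 112 mm when down. Moves with the gate.
- tab_right (a point): The same point on the right finger tab (90 mm to the sorter's -y side). It starts low; the left tab starts raised and is the one to press.
- stop (a joint): Feed stop: an upright plate across the feed trough, 50 mm to the sorter's -x side of the pivot, holding the nuts back. Metres: 0 shut, 0.065 at the end of its travel; slides towards the sorter's +y (left) only, with 1.5 N of friction, and stays where it is left. Fully open means pushed to about the end of its travel.
- peg_top (a point): Top centre of the upright round wooden peg on the feed stop, 16 mm in diameter, 45 mm tall, standing on the plate's top strip (16 mm in x, 54 mm in y); 264 mm above the table. Moves with the stop. Push the peg from its -y side towards the sorter's +y.
- box_left: Open cardboard carton fixed at the left chute's end, 170 x 150 mm, 65 mm high, walls 5 mm, with two outward leaning flaps; origin at the centre of its underside, axes as the sorter's.
- box_right: The same carton at the right chute's end.
- walnut0: Walnut, a hard brown ball 34 mm in diameter, about 22 g; origin at its centre. Waits in the feed trough, number 1 from the stop; once freed it takes about 2 s to reach the carton.
- walnut1: Walnut, a hard brown ball 34 mm in diameter, about 22 g; origin at its centre. Waits in the feed trough, number 2 from the stop; once freed it takes about 2 s to reach the carton.
- walnut2: Walnut, a hard brown ball 34 mm in diameter, about 22 g; origin at its centre. Waits in the feed trough, number 3 from the stop; once freed it takes about 2 s to reach the carton.
- pot_a: Bystander: terracotta pot with a seedling, 68 mm across and 66 mm high without the leaves (about 135 mm with), origin under its centre, on the table near the sorter.
- pot_b: Bystander: black plastic pot with a seedling, same size, on the table near the sorter.
- jar: Bystander: jar 60 mm across and 85 mm high with a metal lid, origin under its centre, on the table near the sorter.
Things that resemble listed ones, but are neither listed nor needed, are in the scene too. What is shaped like the walnut2 but purple is not meant.

How it is judged (in metres and radians):
On the way, in this order (a step that is already met when the one before it is completed fails the run):
1. the gate has been rocked over to the other side while the feed stop is still shut (value of joint gate below -0.2 rad and value of joint stop below 0.01 m), for 0.3 s.
2. the feed stop is pushed fully open (value of joint stop above 0.05 m and value of joint gate below -0.2 rad), for 0.2 s.
At the end, for the whole second after the job is handed in: The gate leans to the left by over 0.2 rad; the feed stop is open by more than 50 mm; all three walnuts lie inside the left carton (all of step 2 and x of walnut0 in the frame of box_left between -0.085 and 0.085 m and y of walnut0 in the frame of box_left between -0.075 and 0.075 m and height (world z) of each of walnut0, walnut1, walnut2 below 0.06 m and x of walnut1 in the frame of box_left between -0.085 and 0.085 m and y of walnut1 in the frame of box_left between -0.075 and 0.075 m and x of walnut2 in the frame of box_left between -0.085 and 0.085 m and y of walnut2 in the frame of box_left between -0.075 and 0.075 m); the robot touches nothing.
It fails at once if the robot touches a walnut (contact force between any of the fingers, the arm and walnut0 above 0.3 N or contact force between any of the fingers, the arm and walnut1 above 0.3 N or contact force between any of the fingers, the arm and walnut2 above 0.3 N).
It fails at once if a walnut is lifted or thrown up (height (world z) of any of walnut0, walnut1, walnut2 above 0.26 m).
It fails at once if a potted plant or the jar is moved (over 20 mm) or tipped (distance of any of pot_a, pot_b, jar from where it was at the start of the episode above 0.02 m or angle between any of pot_a, pot_b, jar's own z axis and vertical above 0.4 rad).
It also fails if it takes over 42 s, if anything falls off the work surface, if the arm or the gripper's body presses on something with over 40 N, if the wrist force passes 120 N, or if a joint passes its speed limit or range.

## Working session

There is one attempt and no reset: what is moved stays moved. The work goes in short steps, Python scripts to look and compute and a tool call to move; the robot and the scene stay as the last step left them, time stands still between calls to the robot, and variables do not carry over. Pictures are saved under pics/ and viewed, at most 10 in all, crops included, and the job is handed in when it is done.

Besides the shell and the picture viewer there is one more tool, called as name(argument=value, ...), one argument or row to a line, values as JSON. send_rows: Moves the arm, as the interface text tells. Shift numbers are shares of 0.8 m and turn numbers shares of 60 degrees, none past 1 either way. Its arguments: {"type":"object","properties":{"rows":{"type":"array"},"gripper":{"type":"number"},"grip_force":{"type":"number"}},"required":["rows"]}

```bash
mkdir -p pics; cat > h.py <<'E'
import numpy as np,cv2
from rig import status,eyes,order
def snap(n,f):
    p,d=eyes.snapshot(n); cv2.imwrite(f'pics/{f}.png',p[:,:,::-1]); np.save(f'{f}.npy',d); return p,d
def cloud(n,d):
    c=eyes.camera_info(n); v,u=np.mgrid[:384,:512]
    P=np.stack([(u-c['cx'])*d/c['fx'],(v-c['cy'])*d/c['fy'],d],-1)
    return P@np.array(c['rotation']).T+np.array(c['position'])
E
python3 - <<'E'
from h import *
for n in('top','side'):
    p,d=snap(n,n+'0'); print(eyes.camera_info(n))
a=cv2.imread('pics/top0.png');cv2.imwrite('pics/top0b.png',cv2.resize(a,(800,600)))
a=cv2.imread('pics/side0.png');cv2.imwrite('pics/side0b.png',cv2.resize(a,(800,600)))
s=status.get_state();print(s)
E
```

```text
{'fx': 384.5056524105308, 'fy': 384.5056524105308, 'cx': 251.32722880358799, 'cy': 190.88922040907616, 'position': array([ 466.60467051,   37.24714161, 1036.6737766 ]), 'rotation': array([[ 0.0243097 , -0.99058832,  0.13469898],
       [-0.99958293, -0.02198404,  0.01872635],
       [-0.01558888, -0.13509804, -0.9907096 ]])}
{'fx': 409.8669065859157, 'fy': 409.8669065859157, 'cx': 258.09371165325575, 'cy': 186.98116411186848, 'position': array([399.574237  , 755.6266612 , 875.87759317]), 'rotation': array([[-0.96986651, -0.17252581,  0.17202847],
       [-0.24362889,  0.68103216, -0.69053615],
       [ 0.00197838, -0.71163899, -0.70254255]])}
{'clock': 0.1, 'joint_positions': array([-6.12727414e+01,  2.20864138e+01,  3.89618075e-01, -2.24026210e-02,
       -6.84107276e+01, -1.48164189e+01]), 'qd': array([-0.10604771, -0.11799971,  0.08838674,  0.19742389,  0.02134656,
       -0.11203933]), 'tau': array([-3.25478604e-04, -3.91687953e+01,  1.87934482e+01,  4.23194423e+00,
        1.34244002e-02, -7.45159923e-05]), 'ee_pos': array([ 150.14044839, -606.16868308,  221.58964465]), 'orientation': array([[-9.70705638e-01, -2.40271148e-01, -5.83154695e-04],
       [-2.40271821e-01,  9.70703939e-01,  1.82037768e-03],
       [ 1.28686325e-04,  1.90716651e-03, -9.99998173e-01]]), 'force': array([-0.40085817, -0.36587827, -0.28959635]), 'moment': array([0.03711507, 0.00123808, 0.06388962]), 'finger_force': 0.0, 'opening': 1.000893725540917}
```

View pics/top0b.png

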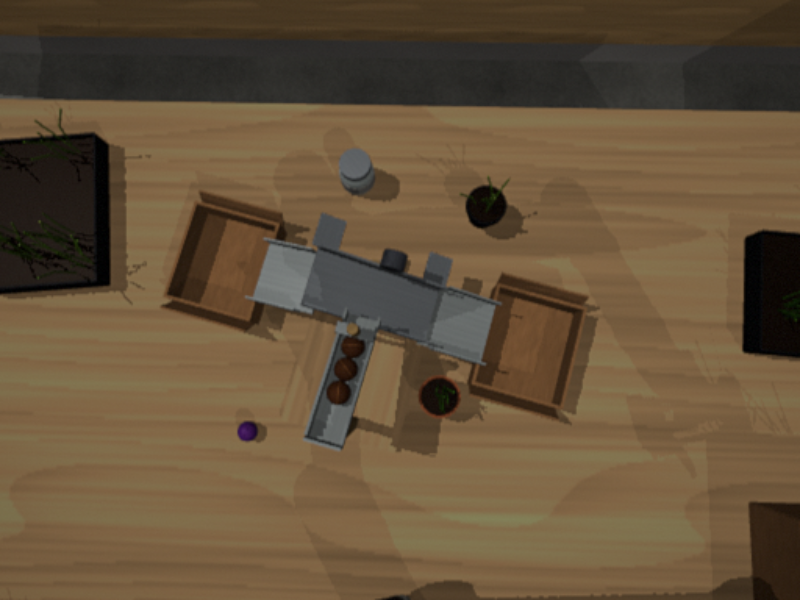

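View pics/side0b.png

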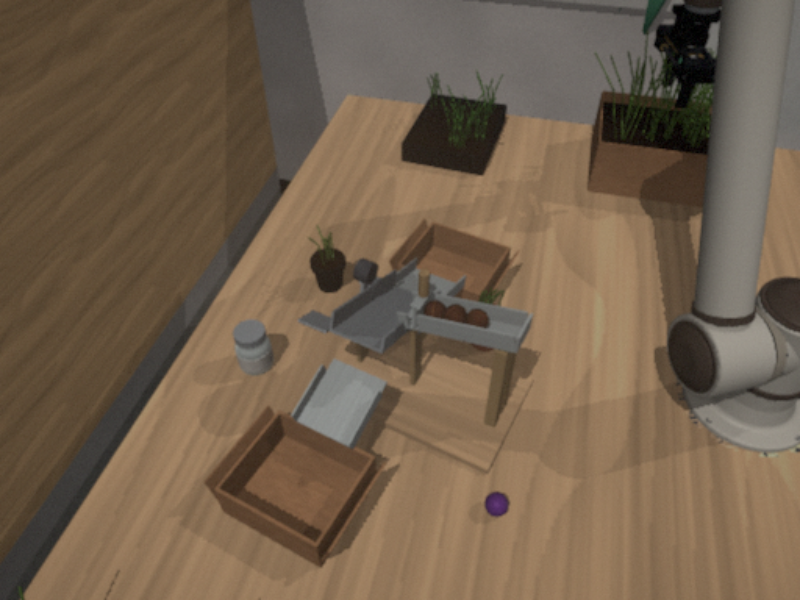

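The top view shows the left tab at about (330,231), the right tab at (438,268), the peg at (352,328) and three walnuts below it, all in 800x600 pixels. The black pot, the jar and the terracotta pot stand around the sorter.

```bash
python3 - <<'E'
from h import *
a=cv2.imread('pics/top0.png')[125:295,150:330]
cv2.imwrite('pics/c1.png',cv2.convertScaleAbs(cv2.resize(a,None,fx=3.5,fy=3.5,interpolation=cv2.INTER_CUBIC),alpha=1.8))
P=cloud('top',np.load('top0.npy'))
for n,(u,v) in dict(tabL=(211,148),tabR=(280,171),peg=(225,210),w0=(226,222),w2=(217,251),weight=(252,166),jar=(228,105),potb=(311,128),pota=(281,254),trL=(196,280),trR=(219,285)).items():
    print(n,P[v-1:v+2,u-1:u+2].reshape(-1,3).mean(0).round(1),np.ptp(P[v-1:v+2,u-1:u+2,2]).round(1))
Q=P.reshape(-1,3)
# tab left: points with z 150..190 near
m=(abs(P[...,2]-173)<14);m[:, :195]=0;m[:,230:]=0;m[:132]=0;m[165:]=0
print(Q[m.ravel()].mean(0),m.sum())
m=P[...,2]>250; m[:190]=0;m[230:]=0;m[:,:205]=0;m[:,250:]=0
print('peg',Q[m.ravel()].mean(0),m.sum(),Q[m.ravel()].max(0),Q[m.ravel()].min(0))
E
```

```text
tabL [681.8 149.  172.8] 5.0
tabR [643.1 -14.1 111. ] 6.1
peg [531.8 104.2 262.1] 4.9
w0 [510.5 105.9 207.3] 5.0
w2 [448.6 121.5 222.1] 5.0
weight [633.3  52.7 213.5] 3.2
jar [818.7 121.   83.6] 6.6
potb [756.5 -90.8  99.9] 70.7
pota [442.  -21.3  79.7] 46.0
trL [388.5 162.3 227.1] 15.0
trR [368.5 124.1 123.2] 234.8
[675.13715407 149.08743123 173.26396484] 442
peg [525.2445224  96.1016357 346.7002445] 55 [ 540.00498936  110.50983667 1036.6737766 ] [466.60467051  37.24714161 259.14950623]
```

View pics/c1.png

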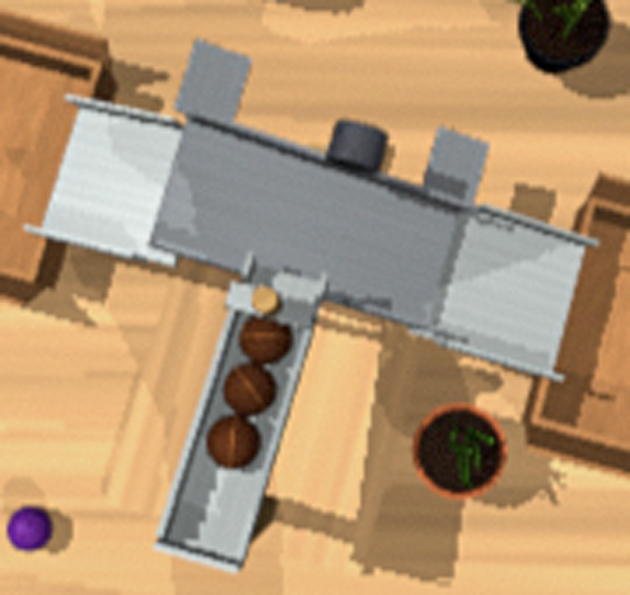

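The enlarged crop puts the left tab centre at raw (211,148) and the peg at (225,210). The sorter's yaw is about -13.5°, with its origin near (582, 89).

```bash
cat >> h.py <<'E'
from scipy.spatial.transform import Rotation as R
yaw=np.deg2rad(-13.6); ex=np.array([np.cos(yaw),np.sin(yaw)]); ey=np.array([-ex[1],ex[0]])
O=np.array([682,149])-83*ex-(90*np.cos(.35)-8*np.sin(.35))*ey
def W(x,y,z): return np.r_[O+x*ex+y*ey,z]
RT=np.column_stack([np.r_[-ey,0],np.r_[-ex,0],[0,0,-1]])  # y_t=-ex
RT[:,0]=np.cross(RT[:,1],RT[:,2])
def S(p): return np.r_[ex@(np.array(p)[:2]-O),ey@(np.array(p)[:2]-O),p[2]]
def cmd(p,r=RT):
    s=status.get_state();M=np.array(s['orientation'])
    return np.r_[M.T@(p-s['ee_pos'])/800,np.rad2deg(R.from_matrix(M.T@r).as_rotvec())/60].round(4).tolist()
E
python3 - <<'E'
from h import *
print(O,RT.round(3),S([531.8,104.2,0]),S([643.1,-14.1,0]),S([510.5,105.9,207]))
print(cmd(W(86,95,360)))
E
```

```text
[582.09252705  89.01003399] [[-0.235 -0.972  0.   ]
 [-0.972  0.235  0.   ]
 [-0.     0.    -1.   ]] [-52.45417562   2.93816348   0.        ] [ 83.54239572 -85.8735057    0.        ] [-73.55668652  -0.41802983 207.        ]
[-0.8831, 0.7698, -0.1717, 0.0017, 0.0009, -1.0416]
```

send_rows(
  rows=[
    [[0,0,-0.05,0,0,0],[0,0,-0.1,0,0,0],[0,0,-0.15,0,0,0],[-0.05,0.04,-0.17,0,0,-0.08],[-0.88,0.77,-0.17,0,0,-1],[-0.88,0.77,-0.17,0,0,-1],[-0.88,0.77,-0.17,0,0,-1],[-0.88,0.77,-0.17,0,0,-1],[-0.88,0.77,-0.17,0,0,-1],[-0.88,0.77,-0.17,0,0,-1]],
  ],
  gripper=-1,
)

```text
clock: 0.93
ee_pos: [317.5, -367.8, 355.7]
orientation: [[-0.469, -0.883, -0.0], [-0.883, 0.469, 0.001], [-0.0, 0.0, -1.0]]
force: [1.1, -0.4, 0.3]
opening: 0.324
finger_force: 0.0
```

```bash
python3 -c "
from h import *
s=status.get_state();print(s['ee_pos'],s['opening'],s['joint_positions'],s['clock'],cmd(W(86,95,300)))"
```

```text
[ 317.52052104 -367.75974225  355.67302764] 0.32431473307075587 [-3.00027862e+01  4.24037936e+00 -4.18052119e+00 -1.76298265e-02
 -8.16064298e+01  2.02334584e+00] 0.9333 [-0.8011, -0.0988, 0.0698, 0.0004, 0.0004, -0.2397]
```

send_rows(
  rows=[
    [[-0.8,-0.1,0,0,0,-0.24],[-0.8,-0.1,0,0,0,-0.24],[-0.8,-0.1,0,0,0,-0.24],[-0.8,-0.1,0,0,0,-0.24],[-0.8,-0.1,0,0,0,-0.24],[-0.8,-0.1,0,0,0,-0.24],[-0.8,-0.1,0,0,0,-0.24],[-0.8,-0.1,0,0,0,-0.24],[-0.8,-0.1,0,0,0,-0.24],[-0.8,-0.1,0,0,0,-0.24]],
  ],
)

```text
clock: 1.77
ee_pos: [559.2, -28.2, 355.7]
orientation: [[-0.24, -0.971, -0.001], [-0.971, 0.24, 0.0], [0.0, 0.001, -1.0]]
force: [0.7, -1.0, -0.7]
opening: 0.004
finger_force: 0.0
```

```bash
python3 -c "
from h import *
s=status.get_state();print(s['ee_pos'],s['opening'],s['clock'],cmd(W(86,95,230)))"
```

```text
[559.22642908 -28.24869513 355.72093167] 0.004204758962709535 1.7667 [-0.2684, -0.0995, 0.1571, 0.0005, -0.0, -0.0049]
```

send_rows(
  rows=[
    [[-0.268,-0.1,0,0,0,-0.005],[-0.268,-0.1,0,0,0,-0.005],[-0.268,-0.1,0,0,0,-0.005],[-0.268,-0.1,0,0,0,-0.005],[-0.268,-0.1,0,0,0,-0.005],[-0.268,-0.1,0,0,0,-0.005],[-0.268,-0.1,0.05,0,0,-0.005],[-0.268,-0.1,0.1,0,0,-0.005],[-0.268,-0.1,0.157,0,0,-0.005],[-0.268,-0.1,0.157,0,0,-0.005]],
  ],
)

```text
clock: 2.6
ee_pos: [682.7, 157.8, 219.3]
orientation: [[-0.236, -0.972, -0.019], [-0.972, 0.236, -0.005], [0.009, 0.018, -1.0]]
force: [-1.3, 0.7, -2.7]
opening: 0.006
finger_force: 0.0
```

```bash
python3 - <<'E'
from h import *
snap('top','t1');p,d=snap('side','s1')
s=status.get_state();print(s['ee_pos'],S(s['ee_pos']),s['force'],cmd(W(86,95,180)))
a=cv2.imread('pics/s1.png')[90:300,140:370]
cv2.imwrite('pics/c2.png',cv2.convertScaleAbs(cv2.resize(a,None,fx=2.8,fy=2.8,interpolation=cv2.INTER_CUBIC),alpha=1.8))
E
```

```text
[687.31136446 158.04283541 228.40745574] [ 86.03608769  91.83857051 228.40745574] [-0.28616434  0.12348429  0.74190665] [-0.0042, -0.0002, 0.0605, 0.0035, -0.0037, -0.0001]
```

View pics/c2.png

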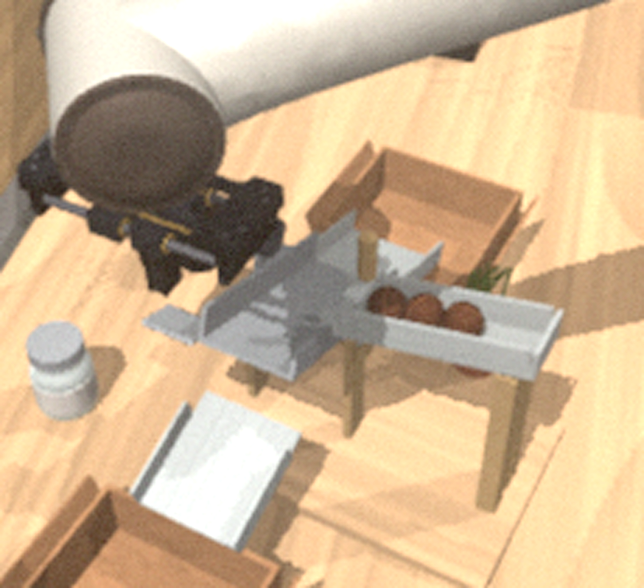

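```bash
python3 - <<'E'
from h import *
c=eyes.camera_info('side')
for p in (status.get_state()['ee_pos'],W(83,90-5,173),W(83,80,229),W(123,92,228),W(46,92,228)):
    q=np.array(c['rotation']).T@(p-c['position']); u=c['fx']*q[0]/q[2]+c['cx'];v=c['fy']*q[1]/q[2]+c['cy']
    print(((u-140)*2.8).round(),((v-90)*2.8).round())
P=cloud('top',np.load('top0.npy')).reshape(-1,3); P=P[(P[:,2]>90)&(P[:,2]<300)]
s=np.c_[(P[:,:2]-O)@ex,(P[:,:2]-O)@ey,P[:,2]]
for a,b in((-40,0),(0,30),(30,60),(60,80),(80,110)):
    print(a,[ (lambda m:s[m,2].max().round() if m.any() else 0)((s[:,0]>a)&(s[:,0]<b)&(s[:,1]>y)&(s[:,1]<y+20)) for y in range(0,140,20)])
# side cloud: fingertip low points near TCP
P=cloud('side',np.load('s1.npy')).reshape(-1,3)
s=np.c_[(P[:,:2]-O)@ex,(P[:,:2]-O)@ey,P[:,2]]
for z in range(220,330,10):
    m=(abs(s[:,2]-z)<5)&(abs(s[:,0]-86)<130)&(abs(s[:,1]-92)<60)
    if m.any(): print(z,s[m].min(0).round(),s[m].max(0).round(),m.sum())
E
```

```text
162.0 277.0
176.0 320.0
173.0 268.0
124.0 262.0
204.0 294.0
-40 [np.float64(169.0), np.float64(192.0), np.float64(187.0), np.float64(196.0), np.float64(196.0), np.float64(118.0), np.float64(117.0)]
0 [np.float64(153.0), np.float64(159.0), np.float64(166.0), np.float64(173.0), np.float64(179.0), np.float64(94.0), np.float64(91.0)]
30 [np.float64(180.0), np.float64(188.0), np.float64(196.0), np.float64(203.0), np.float64(203.0), np.float64(178.0), np.float64(91.0)]
60 [np.float64(144.0), 0, 0, np.float64(174.0), np.float64(183.0), np.float64(181.0), np.float64(114.0)]
80 [0, 0, 0, np.float64(175.0), np.float64(181.0), np.float64(182.0), 0]
220 [ 74.  89. 223.] [ 89. 104. 225.] 6
230 [ 73.  81. 225.] [ 92. 104. 235.] 43
240 [ 73.  81. 235.] [ 94. 104. 245.] 38
250 [ 71.  82. 245.] [ 93. 104. 255.] 40
260 [ 70.  85. 255.] [ 96. 105. 264.] 38
270 [ 70.  93. 266.] [ 71. 103. 267.] 4
290 [ -2.  91. 289.] [171. 129. 295.] 16
300 [ -4.  56. 295.] [171. 132. 305.] 221
310 [ -4.  56. 305.] [171. 132. 315.] 391
320 [ -9.  57. 315.] [177. 131. 325.] 262
```

TCP sits over the tab and clearances check out, so I'm pressing.

send_rows(
  rows=[
    [[-0.004,0,0.03,0,0,0],[-0.004,0,0.055,0,0,0],[-0.004,0,0.065,0,0,0],[-0.004,0,0.075,0,0,0],[-0.004,0,0.085,0,0,0],[-0.004,0,0.095,0,0,0],[-0.004,0,0.105,0,0,0],[-0.004,0,0.115,0,0,0],[-0.004,0,0.125,0,0,0],[-0.004,0,0.125,0,0,0]],
  ],
)

```text
clock: 3.53
ee_pos: [687.5, 161.2, 127.9]
orientation: [[-0.236, -0.972, -0.004], [-0.972, 0.236, -0.001], [0.002, 0.004, -1.0]]
force: [-0.7, -0.2, 0.1]
opening: 0.008
finger_force: 0.0
```

send_rows(
  rows=[
    [[0,0,0,0,0,0],[0,0,0,0,0,0],[0,0,-0.04,0,0,0],[0,0,-0.08,0,0,0],[0,0,-0.12,0,0,0],[0,0,-0.16,0,0,0],[0,0,-0.2,0,0,0],[0,0,-0.24,0,0,0],[0,0,-0.25,0,0,0],[0,0,-0.25,0,0,0]],
  ],
)

```text
clock: 4.37
ee_pos: [689.9, 161.9, 335.5]
orientation: [[-0.235, -0.972, 0.009], [-0.972, 0.235, 0.003], [-0.005, -0.008, -1.0]]
force: [-0.6, 0.0, 0.2]
opening: 0.008
finger_force: 0.0
```

```bash
python3 - <<'E'
from h import *
p,d=snap('side','s2')
s=status.get_state();print(S(s['ee_pos']),s['force'],s['clock'],cmd(W(-50,-50,330)))
a=cv2.imread('pics/s2.png')[90:300,140:370]
cv2.imwrite('pics/c3.png',cv2.convertScaleAbs(cv2.resize(a,None,fx=2.8,fy=2.8,interpolation=cv2.INTER_CUBIC),alpha=1.8))
E
```

```text
[ 86.72157677  95.93859672 332.16844782] [-0.0208457   0.97296066 -0.68244234] 4.4167 [0.1825, 0.1708, 0.0018, -0.0026, 0.0025, -0.0003]
```

View pics/c3.png

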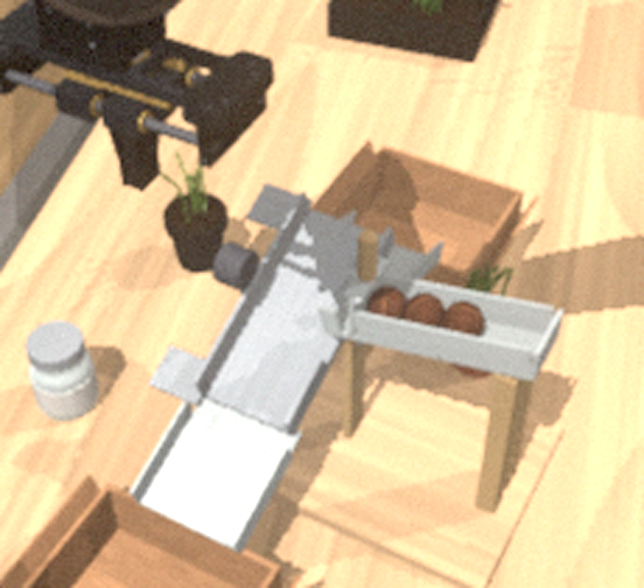

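The gate now leans left (left tab low at (185,375), right tab raised at (275,205)) and the walnuts are still held. Next I'm going beside the peg.

send_rows(
  rows=[
    [[0.182,0.171,0,0,0,0],[0.182,0.171,0,0,0,0],[0.182,0.171,0,0,0,0],[0.182,0.171,0,0,0,0],[0.182,0.171,0,0,0,0],[0.182,0.171,0,0,0,0],[0.182,0.171,0.04,0,0,0],[0.182,0.171,0.08,0,0,0],[0.182,0.171,0.113,0,0,0],[0.182,0.171,0.113,0,0,0]],
  ],
)

```text
clock: 5.25
ee_pos: [517.0, 51.5, 232.6]
orientation: [[-0.237, -0.971, -0.015], [-0.972, 0.237, -0.003], [0.007, 0.014, -1.0]]
force: [-0.5, -0.6, -1.3]
opening: 0.006
finger_force: 0.0
```

```bash
python3 - <<'E'
from h import *
p,d=snap('side','s3'); 
s=status.get_state();print(S(s['ee_pos']),s['force'],s['clock'],cmd(W(-51,-22,240)),cmd(W(-51,46,240)))
a=cv2.imread('pics/s3.png')[90:300,140:370]
cv2.imwrite('pics/c4.png',cv2.convertScaleAbs(cv2.resize(a,None,fx=2.8,fy=2.8,interpolation=cv2.INTER_CUBIC),alpha=1.8))
E
```

```text
[-52.29629485 -51.0470263  236.14853126] [-0.1719833   0.78570546  0.63908702] 5.3 [-0.0363, -0.0016, -0.005, 0.0075, -0.0049, -0.0005] [-0.1213, -0.0015, -0.0054, 0.0075, -0.0049, -0.0005]
```

View pics/c4.png

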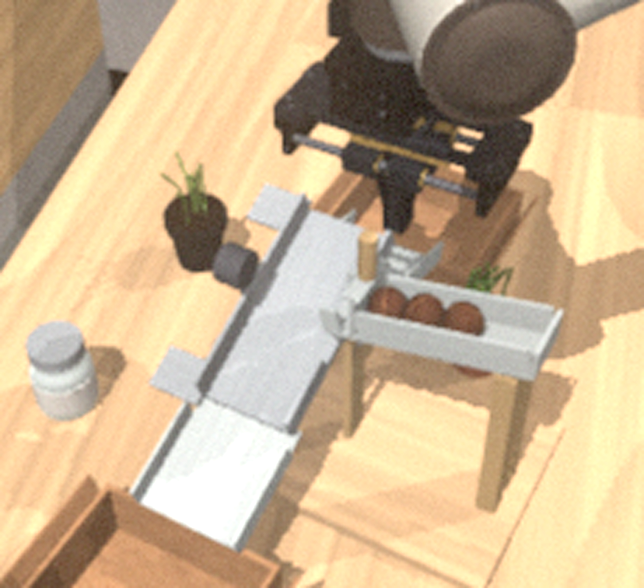

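The fingers stand just beyond the peg on its -y side, peg at (368,255). Pushing now.

send_rows(
  rows=[
    [[-0.02,0,-0.002,0,0,0],[-0.036,0,-0.002,0,0,0],[-0.048,0,-0.002,0,0,0],[-0.06,0,-0.002,0,0,0],[-0.072,0,-0.002,0,0,0],[-0.084,0,-0.002,0,0,0],[-0.096,0,-0.002,0,0,0],[-0.108,0,-0.002,0,0,0],[-0.118,0,-0.002,0,0,0],[-0.118,0,-0.002,0,0,0]],
  ],
)

```text
clock: 6.13
ee_pos: [544.1, 145.9, 241.3]
orientation: [[-0.234, -0.972, 0.0], [-0.972, 0.234, 0.001], [-0.001, -0.0, -1.0]]
force: [-0.3, 0.0, -0.3]
opening: 0.003
finger_force: 0.0
```

```bash
python3 - <<'E'
from h import *
p,d=snap('side','s4');s=status.get_state();print(S(s['ee_pos']),s['force'],s['clock'])
a=cv2.imread('pics/s4.png')[90:300,140:370]
cv2.imwrite('pics/c5.png',cv2.convertScaleAbs(cv2.resize(a,None,fx=2.8,fy=2.8,interpolation=cv2.INTER_CUBIC),alpha=1.8))
E
```

```text
[-50.36393967  45.73026757 241.22776917] [ 0.60383141 -0.43903702 -0.64543767] 6.1833
```

View pics/c5.png

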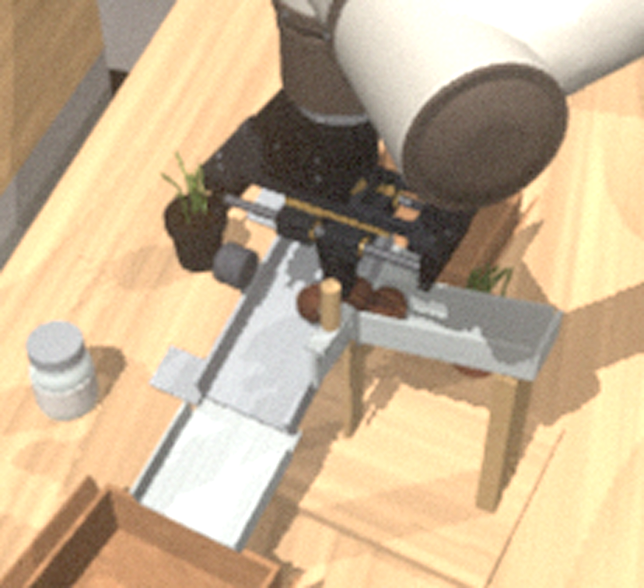

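The stop is pushed out, with the peg at (330,300), and the walnuts are rolling onto the gate. I'll nudge it slightly further, then rise clear.

send_rows(
  rows=[
    [[-0.002,0,0,0,0,0],[-0.002,0,0,0,0,0],[-0.002,0,0,0,0,0],[-0.002,0,0,0,0,0],[0.01,0,0,0,0,0],[0.01,0,-0.04,0,0,0],[0.01,0,-0.08,0,0,0],[0.01,0,-0.12,0,0,0],[0.01,0,-0.16,0,0,0],[0.01,0,-0.18,0,0,0]],
  ],
)

```text
clock: 7.02
ee_pos: [542.6, 135.4, 390.5]
orientation: [[-0.236, -0.972, 0.007], [-0.972, 0.236, 0.002], [-0.004, -0.006, -1.0]]
force: [0.9, 0.4, 1.3]
opening: -0.0
finger_force: 0.0
```

send_rows(
  rows=[
    [[0.05,0,0,0,0,0],[0.1,0,0,0,0,0],[0.15,0,0,0,0,0],[0.2,0,0,0,0,0],[0.25,0,0,0,0,0],[0.25,0,0,0,0,0],[0.25,0,0,0,0,0],[0.25,0,0,0,0,0],[0.25,0,0,0,0,0],[0.25,0,0,0,0,0]],
  ],
)

```text
clock: 7.85
ee_pos: [494.9, -57.1, 385.4]
orientation: [[-0.234, -0.972, -0.0], [-0.972, 0.234, 0.0], [-0.0, 0.0, -1.0]]
force: [-0.4, -0.1, -0.6]
opening: 0.003
finger_force: 0.0
```

send_rows(
  rows=[
    [[0,0,0,0,0,0],[0,0,0,0,0,0],[0,0,0,0,0,0],[0,0,0,0,0,0],[0,0,0,0,0,0],[0,0,0,0,0,0],[0,0,0,0,0,0],[0,0,0,0,0,0],[0,0,0,0,0,0],[0,0,0,0,0,0]],
  ],
)

```text
clock: 8.68
ee_pos: [494.7, -58.1, 385.6]
orientation: [[-0.235, -0.972, 0.0], [-0.972, 0.235, 0.0], [-0.0, -0.0, -1.0]]
force: [-0.1, -0.6, 0.4]
opening: 0.007
finger_force: 0.0
```

send_rows(
  rows=[
    [[0,0,0,0,0,0],[0,0,0,0,0,0],[0,0,0,0,0,0],[0,0,0,0,0,0],[0,0,0,0,0,0],[0,0,0,0,0,0],[0,0,0,0,0,0],[0,0,0,0,0,0],[0,0,0,0,0,0],[0,0,0,0,0,0]],
  ],
)

```text
clock: 9.52
ee_pos: [494.7, -58.0, 385.6]
orientation: [[-0.235, -0.972, -0.0], [-0.972, 0.235, 0.0], [-0.0, 0.0, -1.0]]
force: [0.3, -0.0, -0.7]
opening: 0.006
finger_force: 0.0
```

```bash
python3 - <<'E'
from h import *
p,d=snap('side','s5');s=status.get_state();print(S(s['ee_pos']),s['force'],s['clock'])
P=cloud('side',d); Q=P.reshape(-1,3); Q=np.c_[(Q[:,:2]-O)@ex,(Q[:,:2]-O)@ey,Q[:,2]]
m=(abs(Q[:,2]-252)<14)&(abs(Q[:,0]+50)<25)&(Q[:,1]<110)&(Q[:,1]>-30);print('peg',Q[m].mean(0),Q[m].min(0),Q[m].max(0),m.sum())
a=cv2.imread('pics/s5.png')[130:370,100:370]
cv2.imwrite('pics/c6.png',cv2.convertScaleAbs(cv2.resize(a,None,fx=2.5,fy=2.5,interpolation=cv2.INTER_CUBIC),alpha=1.8))
E
```

```text
[ -50.36143507 -163.46782413  385.56461372] [ 0.17504476 -1.346048   -0.69232763] 9.5667
peg [-53.97399892  69.41633269 254.88246765] [-60.77291359  58.33479071 238.3248709 ] [-45.67089541  74.48438479 265.14103691] 87
```

View pics/c6.png

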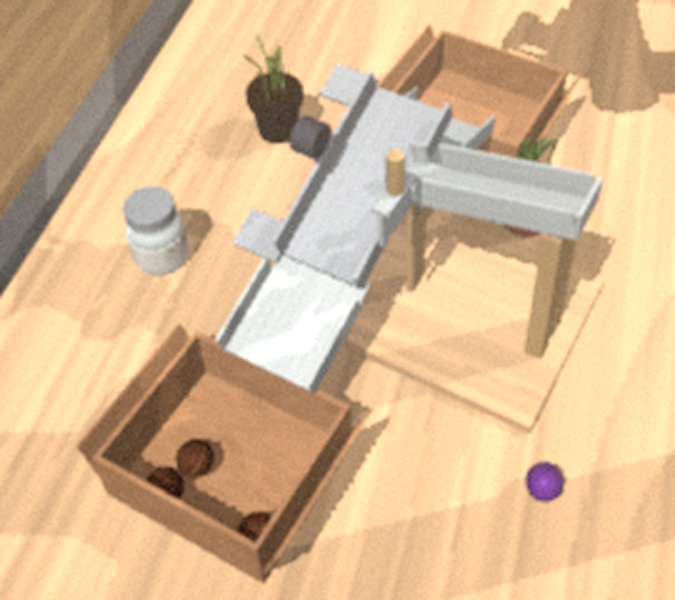

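All three walnuts lie in the left carton at (195,458), (165,485) and (258,527). The gate leans left, the peg is at its far end and the robot is clear.

send_rows(
  rows=[
    [[0,0,0,0,0,0],[0,0,0,0,0,0],[0,0,0,0,0,0],[0,0,0,0,0,0],[0,0,0,0,0,0],[0,0,0,0,0,0],[0,0,0,0,0,0],[0,0,0,0,0,0]],
  ],
)

```text
clock: 10.23
ee_pos: [494.7, -58.0, 385.6]
orientation: [[-0.235, -0.972, -0.0], [-0.972, 0.235, -0.0], [0.0, 0.0, -1.0]]
force: [0.1, 0.1, -0.2]
opening: 0.004
finger_force: 0.0
```

```bash
python3 -c "
from rig import order;print(order.job_done())"
```

```text
the job is handed in; nothing more can be done
None
```

I handed the job in at about 10 s: the gate was rocked to the left first, then the feed stop pushed open (about 63 mm by camera), and the last picture shows all three walnuts in the left carton, the robot clear and the plants and jar in place; the hand-in call returned no verdict.

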